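# Weigh a lidded pail on the bench spring scale

## Robot

A 6-joint arm with a two-finger parallel gripper is mounted at the origin on the work surface. World frame = base frame: x ahead of the robot, y to its left, z up, the work surface at z = 0. Lengths are in mm, angles in rad, forces in N, time in s.
With the tool pointing down it reaches from about 350 to 975 mm from the base axis. Payload 7.1 kg.
Tool frame: the origin (TCP) lies on the front face of the gripper's body, between the roots of the fingers; the fingertips stand 80 mm ahead of it and the grasp point (between the pads) lies 61 mm ahead of it (env.tips_ahead is the distance from the TCP to the fingertips, in mm); z points along the fingers, y is the direction in which the jaws open and shut (so a half turn about z gives the same grasp; the last joint's range is limited). The gripper opens to 88 mm and grips with 3 to 60 N. Pads are 20 mm wide; open, the fingers measure 115 mm over their backs; the gripper's body (75 mm by 178 mm) begins 61 mm behind the grasp point.
Start: joints at [-1.278, 0.423, 1.63, -0, 1.089, -0.019], TCP at [191.751, -594.842, 302.675] pointing down, gripper open.
Joint ranges: [-3, 3], [-0.9, 2.11], [0.09, 2.58], [-1.31, 4.45], [0.11, 2.69], [-2.54, 2.54]. Speed limits (rad/s): [2.39, 2.39, 3.01, 3.14, 3.14, 3.14].

## Interface

Orientations are given as a unit quaternion [x, y, z, w].
In Python, from station import env, set_gripper, viewer, workorder gives the robot as it stands. Calls block until the motion is done:
- env.reach(position, orientation): joint-space move of the TCP to a pose.
- env.move_l(position, rot=None, rate=150, f_stop=None): straight line of the TCP; rot=None keeps the orientation; rate is the mean speed in mm/s. With f_stop (N) it stops when the force on the tool has changed by that much, and returns True; else False.
- env.move_joints(angles): joint-space move.
- set_gripper(opening): finger opening in mm; the grip force is fixed at half the most; returns when the fingers have stopped.
- env.hold(seconds).
- env.ik(position, orientation): joint angles nearest the present ones, or None.
- env.read_state(): the state.
- viewer.camera(name): name is "side" or "top"; returns the picture (400x640x3 uint8, blue, green, red); there is no depth.
- viewer.camera_params(name): a dict with "fx", "fy", "cx", "cy" (pixels), "dist" ([k1, k2, p1, p2, k3] as OpenCV has them; the pictures are not rectified), "pose" (4x4, takes a point from camera to world coordinates). Camera axes: x right, y up, looking along -z (the intrinsics and any distortion apply to the point x, -y, -z); pixel columns grow to the right and rows downward; lengths in mm; the calibration is good to about 2 mm. A picture is of the moment at which its call begins. camera_params takes no time and is no camera call.
A pose or a line that the arm cannot do raises env.IKError and nothing moves.
- workorder.sign_off(): hands the job in, once; it reports no verdict.
The state is a dict: "time_s": time; "qpos": joint angles; "dq": joint speeds; "tau": joint torques, N m; "tool_pos": TCP position; "orientation": TCP orientation; "force": force on the tool from outside, world axes, zero at the start; "wrist_torque": the same for the moment, N m; "width": finger opening in mm.
Only numpy, scipy, OpenCV 4.12 (cv2) and the standard library are available. Lean on these libraries where they do the work, as an engineer would, in place of code of your own. Each camera call takes 0.05 s, during which the arm holds its last target.

## Task

Weigh the small white pail: swing its folded wire handle upright while the pail stands on the bench, then lift the pail by the handle's grip and hang it on the spring scale by laying the handle across both prongs of the hook. Ease the pail's weight onto the scale slowly, letting go only when the scale carries all of it, so that the hook neither drops nor springs up, and leave the pail hanging at rest; do not knock the things standing around.

Things in the scene. Friction and masses are not known exactly. Their poses are not given: they have to be found in the camera images.
- pail: White lidded pail, loose: 100 mm wide at the foot, 122 mm at the lid rim (78 to 90 mm up), lid top 92 mm up; mass hidden, 0.26 to 0.77 kg. Origin at the centre of its underside, z up. The wire handle is hinged on ears at its +y and -y sides, hinge axis along y through the point 72 mm above the origin; legs 136 mm apart. Take it only by the handle.
- bail (a joint): Swing angle of the pail's handle, rad: 0 = folded level, grip on the pail's -x side; 1.571 = upright over the middle of the lid; 3.14 = folded on the +x side. Starts at 0.05 to 0.4. The hinge is slightly stiff (0.016 N m): the handle stays where it is left, and a fingertip under the grip lifts it easily.
- bail_grip (a point): Centre of the black grip on the handle's crossbar: 12 mm diameter, 50 mm long, along the pail's y, 78 mm from the hinge axis (upright: 150 mm above the pail's foot). Either side of it the crossbar is bare straight 6 mm wire out to 58 mm from the centre. Folded, it is 11 mm clear of the lid rim: no room for a finger there, but free from outside and below. Axes turn with the handle.
- seat (a point): Seat of the hook: on top of the flat bottoms of its two prongs (8 mm bars along x, 84 mm between centres), midway between; 275 mm above the bench unloaded; moves with the carriage. x points to the scale's column. Bottoms are flat for x = -11 to 11 mm; tips at x = -27 mm, 18 mm above the seat; behind, they slope up to the carriage at x = 86 mm. Go in over the tips from -x. Hung, the grip's centre is 3 mm above the seat.
- carriage (a joint): How far the scale's hook is pulled down, m: 0 unloaded, bottom stop at 0.110. Spring of 80 N/m (first moves at about 0.2 N), lightly damped: the pail's weight pulls it down 28 to 92 mm, depending on its hidden mass. Never move it faster than 0.12 m/s nor past 0.105; let go only when your hand carries nothing (to about 0.3 N), so that it hardly moves at let-go (under 0.06 m/s).
- scale: Green spring scale, fixed to the bench: a column (38 mm wide, 348 mm high, front at x = 107 mm) on a foot plate (x = 100 to 210 mm), with a hook of two prongs reaching towards -x from a carriage on the column. Origin on the bench, 3 mm to the -x side of the point under the seat; x points from the hook's tips to the column. Nothing stands above the prongs.
- glue: Bystander: white bottle 40 mm wide, 110 mm tall; origin at its underside. Leave alone.
- dish: Bystander: shallow black dish 90 mm wide, 22 mm tall; origin at its underside. Leave alone.
- jar: Bystander: glass jar 60 mm wide, 75 mm tall; origin at its underside. Leave alone.
- flask: Bystander: conical glass flask 68 mm wide, 85 mm tall; origin at its underside. Leave alone.
Not all that is in view belongs to the job. Several things have the shape of the pail; the one meant has the colours described above.

How it is judged:
By the outcome, as a careful person would: the job done as asked, in the order asked, and still so for the second after the job is handed in, with the robot touching nothing.
It also fails if it takes over 72 s, if anything falls off the work surface, if the arm or the gripper's body presses on something with over 40 N, if the wrist force passes 120 N, or if a joint passes its speed limit or range.

## Working session

There is one attempt and no reset: what is moved stays moved. The work goes in short steps, each a Python script; the robot and the scene stay as the last script left them, time stands still between calls to the robot, and variables do not carry over. Pictures are saved under pics/ and viewed, and the job is handed in when it is done.

```bash
ls; mkdir -p pics; python3 - <<'E'
from station import env, viewer
import cv2, numpy as np
np.set_printoptions(precision=4,suppress=True)
s=env.read_state();print(s)
for n in ("top","side"):
    cv2.imwrite(f"pics/{n}0.png",viewer.camera(n)); print(n,viewer.camera_params(n))
E
```

```text
pics
{'time_s': 0.0, 'qpos': array([-1.278 ,  0.4239,  1.6307,  0.    ,  1.0886, -0.019 ]), 'dq': array([ 0.0012, -0.0005, -0.0005,  0.0011, -0.0005,  0.0016]), 'tau': array([ -0.0027, -54.4636, -27.3669,   0.0643,   0.0229,  -0.0001]), 'tool_pos': array([ 191.6343, -594.4303,  301.8964]), 'orientation': array([ 0.9879,  0.1553, -0.0001, -0.0008]), 'force': array([-0.0863,  0.0753,  1.043 ]), 'wrist_torque': array([-0.0442, -0.0363, -0.0565]), 'width': 87.47099265883116}
top {'fx': 469.2247871418693, 'fy': 469.2247871418693, 'cx': 325.65463009842546, 'cy': 199.04024792746864, 'dist': array([-0.1417,  0.    ,  0.    ,  0.    ,  0.    ]), 'pose': array([[  -0.0206,    0.9982,   -0.0564,  514.3387],
       [  -0.9997,   -0.0214,   -0.0147,  -40.1349],
       [  -0.0158,    0.0561,    0.9983, 1572.258 ],
       [   0.    ,    0.    ,    0.    ,    1.    ]])}
side {'fx': 372.9342996660864, 'fy': 372.9342996660864, 'cx': 319.38122591937537, 'cy': 200.30178453148415, 'dist': array([0.0294, 0.    , 0.    , 0.    , 0.    ]), 'pose': array([[ -0.7815,   0.3351,  -0.5263, -89.3138],
       [ -0.6239,  -0.4182,   0.6602, 790.6897],
       [  0.0011,   0.8443,   0.5359, 837.9514],
       [  0.    ,   0.    ,   0.    ,   1.    ]])}
```

View pics/top0.png

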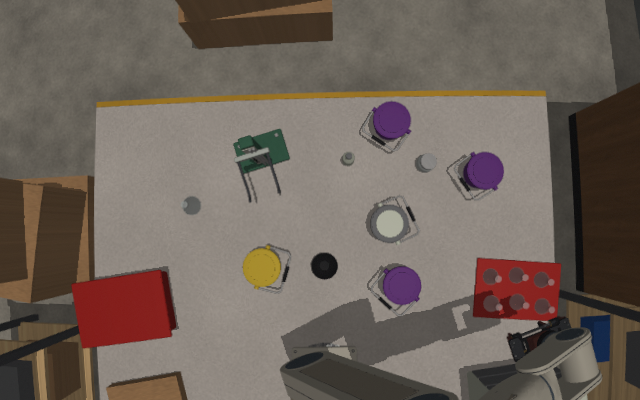

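View pics/side0.png

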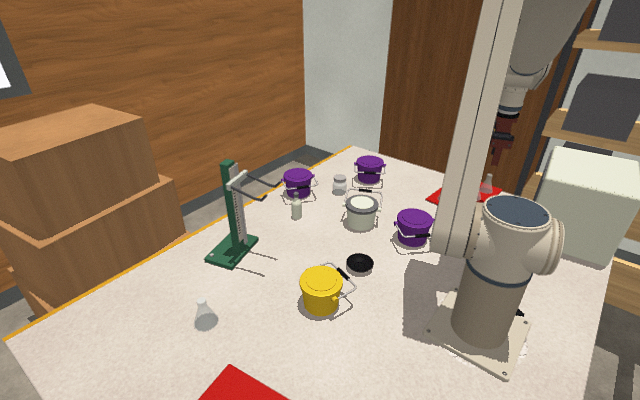

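Pail-shaped things in the top view are purple (392,120), purple (484,170), purple (401,286), yellow (262,267) and white/grey (389,223). I choose the white one, and will check it in a close crop. The scale is at (262,165), with its tips at about (250,200) and (280,193).

```bash
python3 - <<'E'
import cv2, numpy as np
t=cv2.imread("pics/top0.png");s=cv2.imread("pics/side0.png")
a=cv2.resize(t[180:260,350:440],None,fx=4.4,fy=4.4,interpolation=cv2.INTER_CUBIC)
b=cv2.resize(t[120:210,220:300],None,fx=4.4,fy=4.4,interpolation=cv2.INTER_CUBIC)
h=max(a.shape[0],b.shape[0])
p=lambda i:cv2.copyMakeBorder(i,0,h-i.shape[0],0,0,cv2.BORDER_CONSTANT)
cv2.imwrite("pics/c0.png",np.hstack([p(a),p(b)]))
cv2.imwrite("pics/c1.png",cv2.resize(s[150:290,200:400],None,fx=4,fy=4,interpolation=cv2.INTER_CUBIC))
E
```

```text
(no output)
```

View pics/c0.png

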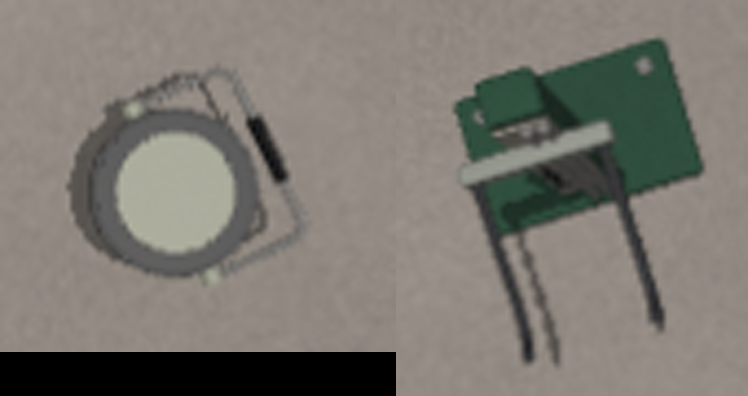

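View pics/c1.png

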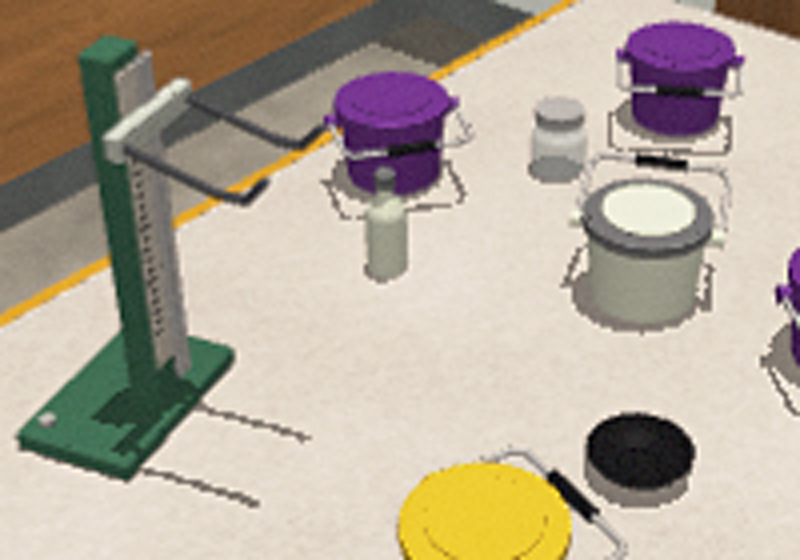

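```bash
cat > h.py <<'E'
import numpy as np, cv2
from scipy.spatial.transform import Rotation as R
from scipy.optimize import least_squares
from station import env, viewer, set_gripper
np.set_printoptions(precision=3,suppress=True)
P={n:viewer.camera_params(n) for n in("top","side")}
def proj(n,X):
    p=P[n];X=np.atleast_2d(X);M=np.linalg.inv(p["pose"])
    c=X@M[:3,:3].T+M[:3,3]; c=c*[1,-1,-1]
    K=np.array([[p["fx"],0,p["cx"]],[0,p["fy"],p["cy"]],[0,0,1]])
    return cv2.projectPoints(c,np.zeros(3),np.zeros(3),K,p["dist"])[0].reshape(-1,2)
def Rz(a): return R.from_euler("z",a).as_matrix()
def pailpts(v):
    x,y,a,b=v
    def g(yy): return [-78*np.cos(b),yy,72+78*np.sin(b)]
    L=np.array([[0,0,92],[0,68,72],[0,-68,72],g(25),g(-25)])
    return L@Rz(a).T+[x,y,0]
def scalepts(v):  # v = seat-under-point x,y,yaw ; tips z
    x,y,a=v
    L=np.array([[-27,42,291],[-27,-42,291]])
    return L@Rz(a).T+[x,y,0]
def bear(n,px,z):
    # pixel -> world point at height z
    f=lambda q: proj(n,[q[0],q[1],z])[0]-px
    return least_squares(f,[500,0]).x
E
python3 - <<'E'
from h import *
T=np.array([[390,223.6],[380,205],[398,242.7],[408.2,207.3],[414.1,220.9]])
S=np.array([[362.5,202.5],[344,204.8],[379.8,209.8],[359.3,190],[371.8,191]])
for n,A in(("top",T),("side",S)):
    print(n,[bear(n,A[0],92),bear(n,A[1],72),bear(n,A[2],72)])
c=bear("top",T[0],92)
best=None
for a0 in np.arange(-3,3.2,.5):
  for fl in(0,1):
    o=[0,2,1,4,3] if fl else [0,1,2,3,4]
    f=lambda v:np.r_[(proj("top",pailpts(v))-T[o]).ravel(),(proj("side",pailpts(v))-S[o]).ravel()]
    r=least_squares(f,[*c,a0,.3],loss="soft_l1")
    if best is None or r.cost<best.cost: best=r
print(best.x,best.cost);print(best.fun.reshape(-1,2))
T=np.array([[279.5,194.1],[250.2,201.8]]);S=np.array([[280,182.8],[266.5,196]])
for o in([0,1],[1,0]):
  f=lambda v:np.r_[(proj("top",scalepts(v))-T[o]).ravel(),(proj("side",scalepts(v))-S[o]).ravel()]
  for a0 in(-2,0,2):
    r=least_squares(f,[*bear("top",[265,190],280),a0]);print(o,r.x,r.cost,r.fun)
print("carriage bar ends",bear("top",[235.9,160.5],310),bear("top",[268.2,150],310))
for nm,px,z in(("glue",[348,158],55),("dish",[324,266],20),("jar",[427,162],60),("flask",[192,205],40),("yellow",[262,267],92),("purple",[401,286],92),("purp2",[392,120],92),("purp3",[484,170],92)):
    print(nm,bear("top",np.array(px),z))
E
```

```text
top [array([ 516.066, -219.701]), array([ 576.273, -191.639]), array([ 454.552, -246.211])]
side [array([ 509.503, -216.154]), array([ 571.079, -186.177]), array([ 448.636, -241.081])]
[ 514.081 -219.164   30.258   21.655] 2.5170210074492214
[[-0.153  0.633]
 [ 0.08  -0.033]
 [ 0.09   0.865]
 [-0.427 -0.146]
 [ 0.415  0.653]
 [-0.596 -0.76 ]
 [-0.266 -1.124]
 [ 0.009 -0.926]
 [-0.556 -0.294]
 [-0.192  0.433]]
[0, 1] [566.459 140.382  -2.881] 2.461428190332619 [-0.604 -0.105 -0.526  0.679  0.65  -1.437 -0.332 -1.101]
[0, 1] [566.459 140.382   3.402] 2.461428190332528 [-0.604 -0.105 -0.526  0.679  0.65  -1.437 -0.332 -1.101]
[0, 1] [566.459 140.382   3.402] 2.461428190332783 [-0.604 -0.105 -0.526  0.679  0.65  -1.437 -0.332 -1.101]
[1, 0] [618.641 154.276   0.26 ] 2.461428190332865 [-0.526  0.679 -0.604 -0.105 -0.332 -1.101  0.65  -1.437]
[1, 0] [618.641 154.276   0.26 ] 2.4614281903327297 [-0.526  0.679 -0.604 -0.105 -0.332 -1.101  0.65  -1.437]
[1, 0] [618.641 154.276   0.26 ] 2.4614281903354893 [-0.526  0.679 -0.604 -0.105 -0.332 -1.101  0.65  -1.437]
carriage bar ends [696.379 221.468] [722.889 132.257]
glue [732.364 -93.382]
dish [381.088  -7.337]
jar [ 713.488 -350.401]
flask [590.613 426.853]
yellow [387.314 187.088]
purple [ 318.892 -249.815]
purp2 [ 847.122 -236.262]
purp3 [ 680.404 -528.468]
```

```bash
cat >> h.py <<'E'
PAIL=np.array([514.08,-219.16]); PYAW=1.984
SEAT=np.array([618.6,154.3]); SYAW=0.26
Z=np.array([0,0,1.])
def ori(yaw,phi,s=1):
    px=np.array([np.cos(yaw),np.sin(yaw),0])
    z=np.cos(phi)*px-np.sin(phi)*Z; y=s*(np.sin(phi)*px+np.cos(phi)*Z)
    return R.from_matrix(np.c_[np.cross(y,z),y,z]).as_quat(), z
def grip_pt(th,pail=PAIL,yaw=PYAW):
    px=np.array([np.cos(yaw),np.sin(yaw),0])
    return np.r_[pail,72]-78*np.cos(th)*px+78*np.sin(th)*Z
def tcp_for(pt,yaw,phi,ahead,s=1):
    q,z=ori(yaw,phi,s); return pt-ahead*z,q   # ahead: distance TCP->pt along tool
E
python3 - <<'E'
from h import *
d=np.degrees
for s in(1,-1):
  for th,phi in((.336,40),(.336,50),(.8,55),(1.2,65),(1.57,70),(1.57,90)):
    p,q=tcp_for(grip_pt(th),PYAW,np.radians(phi),72,s); print(s,th,phi,p,env.ik(p,q))
  for sy in(SYAW,SYAW+np.pi):
   for phi in(70,90):
    for (x,h) in((-110,33),(0,33),(0,-95)):
     c,n=np.cos(SYAW),np.sin(SYAW)
     pt=np.array([SEAT[0]+x*c,SEAT[1]+x*n,275+h])
     ph=np.radians(phi)
     p,q=tcp_for(pt,SYAW,ph if sy==SYAW else ph,61,s if sy==SYAW else -s); print("seat",s,phi,x,h,env.ik(p,q))
E
```

```text
1 0.336 40 [ 565.796 -337.114  143.998] None
1 0.336 50 [ 562.233 -328.987  152.873] None
1 0.8 55 [ 552.484 -306.751  186.933] None
1 1.2 65 [ 537.648 -272.913  209.953] None
1 1.57 70 [ 523.993 -241.77   217.658] None
1 1.57 90 [ 514.105 -219.217  222.   ] [-0.424  0.435  1.835 -0.     0.872 -2.408]
seat 1 70 -110 33 [ 0.209  0.061  1.992  0.026  0.741 -0.067]
seat 1 70 0 33 [ 0.219  0.239  1.776  0.02   0.778 -0.052]
seat 1 70 0 -95 [ 0.219  0.407  1.879  0.029  0.507 -0.063]
seat 1 90 -110 33 [ 0.219  0.204  1.779 -0.     1.159 -0.041]
seat 1 90 0 33 [ 0.226  0.377  1.539 -0.     1.225 -0.034]
seat 1 90 0 -95 [ 0.226  0.512  1.644 -0.     0.985 -0.034]
seat 1 70 -110 33 None
seat 1 70 0 33 None
seat 1 70 0 -95 None
seat 1 90 -110 33 None
seat 1 90 0 33 None
seat 1 90 0 -95 None
-1 0.336 40 [ 565.796 -337.114  143.998] [-0.679  0.955  1.239  0.367  1.749  0.39 ]
-1 0.336 50 [ 562.233 -328.987  152.873] [-0.657  0.867  1.333  0.314  1.576  0.399]
-1 0.8 55 [ 552.484 -306.751  186.933] [-0.631  0.765  1.422  0.293  1.502  0.424]
-1 1.2 65 [ 537.648 -272.913  209.953] [-0.578  0.635  1.564  0.241  1.321  0.475]
-1 1.57 70 [ 523.993 -241.77   217.658] [-0.533  0.561  1.662  0.215  1.214  0.519]
-1 1.57 90 [ 514.105 -219.217  222.   ] [-0.424  0.435  1.835 -0.     0.872  0.733]
seat -1 70 -110 33 None
seat -1 70 0 33 None
seat -1 70 0 -95 None
seat -1 90 -110 33 None
seat -1 90 0 33 None
seat -1 90 0 -95 None
seat -1 70 -110 33 [ 0.209  0.061  1.992  0.026  0.741 -0.067]
seat -1 70 0 33 [ 0.219  0.239  1.776  0.02   0.778 -0.052]
seat -1 70 0 -95 [ 0.219  0.407  1.879  0.029  0.507 -0.063]
seat -1 90 -110 33 [ 0.219  0.204  1.779 -0.     1.159 -0.041]
seat -1 90 0 33 [ 0.226  0.377  1.539 -0.     1.225 -0.034]
seat -1 90 0 -95 [ 0.226  0.512  1.644 -0.     0.985 -0.034]
```

```bash
python3 - <<'E'
from h import *
r=np.radians
for phi in(90,100,110): 
    p,q=tcp_for(grip_pt(1.57),PYAW,r(phi),61,-1); print(env.ik(p,q))
p,q=tcp_for(grip_pt(.336),PYAW,r(45),122,-1)
set_gripper(44)
env.reach(p+[0,0,110],q)
env.move_l(p,rate=120)
s=env.read_state();print(p,s["time_s"],s["tool_pos"],s["width"],s["force"])
t=viewer.camera("top");d=viewer.camera("side")
a=cv2.resize(t[170:300,340:470],(520,520),interpolation=cv2.INTER_CUBIC)
cv2.imwrite("pics/t1.png",a)
cv2.imwrite("pics/s1.png",cv2.resize(d[110:250,300:460],None,fx=4,fy=4,interpolation=cv2.INTER_CUBIC))
E
```

```text
[-0.424  0.452  1.84  -0.     0.85   0.733]
[-0.36   0.415  1.921 -0.196  0.693  0.942]
[-0.288  0.398  1.996 -0.501  0.575  1.27 ]
[ 578.289 -365.608  183.985] 3.6667 [ 578.704 -365.847  184.847] 44.20121857678401 [-0.467 -0.089 -0.49 ]
```

View pics/t1.png

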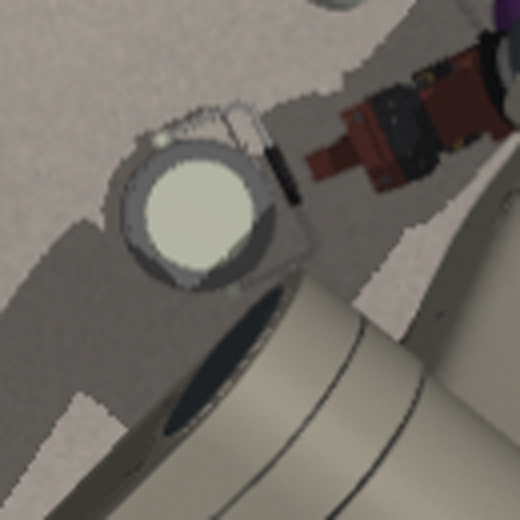

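View pics/s1.png

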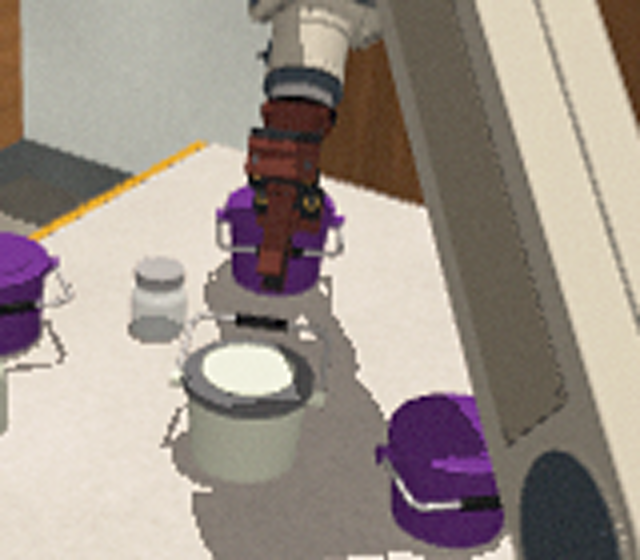

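The gripper is lined up radially with the grip: its fingertip is at crop (312,165) in the top view, and the grip is at (283,175). Next I go in, narrow the jaws, and sweep the handle up.

```bash
python3 - <<'E'
from h import *
r=np.radians
p,q=tcp_for(grip_pt(.336),PYAW,r(45),72,-1)
hit=env.move_l(p,rate=60,f_stop=8)
s=env.read_state();print(hit,s["time_s"],s["tool_pos"]-p,s["force"])
set_gripper(26)
s=env.read_state();print(s["time_s"],s["width"],s["force"])
d=viewer.camera("side");t=viewer.camera("top")
a=cv2.resize(t[180:260,360:460],(500,400),interpolation=cv2.INTER_CUBIC)
b=cv2.resize(d[130:240,320:420],(364,400),interpolation=cv2.INTER_CUBIC)
cv2.imwrite("pics/m2.png",np.hstack([b,a])[:, :800])
E
```

```text
False 4.75 [ 0.241 -0.292  0.259] [-0.548 -0.354  0.027]
5.25 25.65202110976057 [ 0.559 -0.27  -1.   ]
```

View pics/m2.png

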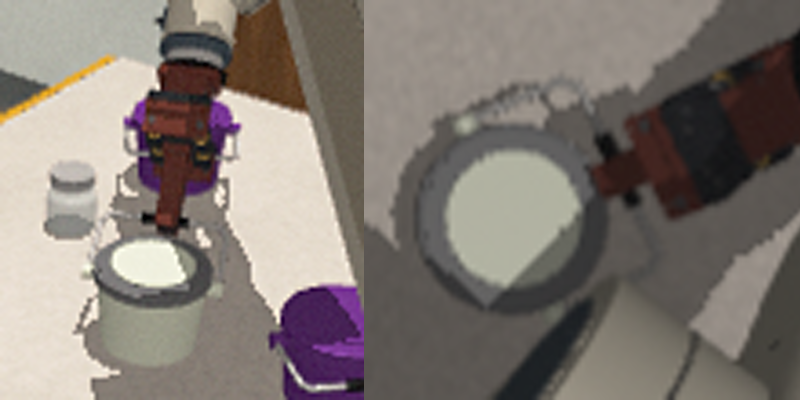

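The fingers straddle the grip, which shows on both sides of the finger (side crop (165,220), top crop (615,165)). Forces are nil, so I sweep now.

```bash
python3 - <<'E'
from h import *
r=np.radians
N=8
for i in range(1,N+1):
    u=i/N; th=.336+u*(1.62-.336); phi=r(45+u*65)
    p,q=tcp_for(grip_pt(th),PYAW,phi,72,-1)
    hit=env.move_l(p,rot=q,rate=70,f_stop=10)
    s=env.read_state();print(i,hit,s["time_s"],s["tool_pos"]-p,s["force"])
    if hit: break
d=viewer.camera("side");t=viewer.camera("top")
a=cv2.resize(t[180:260,350:450],(500,400),interpolation=cv2.INTER_CUBIC)
b=cv2.resize(d[110:240,310:400],(277,400),interpolation=cv2.INTER_CUBIC)
cv2.imwrite("pics/m3.png",np.hstack([b,a])[:, :800])
E
```

```text
1 False 5.8167 [0.135 0.056 0.488] [ 0.057  0.332 -0.502]
2 False 6.2833 [ 0.043 -0.146 -0.314] [ 0.53  -0.038 -0.73 ]
3 False 6.75 [ 0.138 -0.219 -0.326] [-0.283  0.372  0.782]
4 False 7.2167 [ 0.226 -0.28  -0.236] [-0.625 -0.478  0.178]
5 False 7.6833 [ 0.296 -0.335 -0.131] [-0.25  -0.151 -0.308]
6 False 8.15 [ 0.388 -0.369 -0.039] [ 0.807 -0.107 -0.781]
7 False 8.6167 [ 0.534 -0.413  0.034] [-0.56   0.484  0.752]
8 False 9.0833 [ 0.625 -0.461  0.121] [ 0.219 -0.034 -0.065]
```

View pics/m3.png

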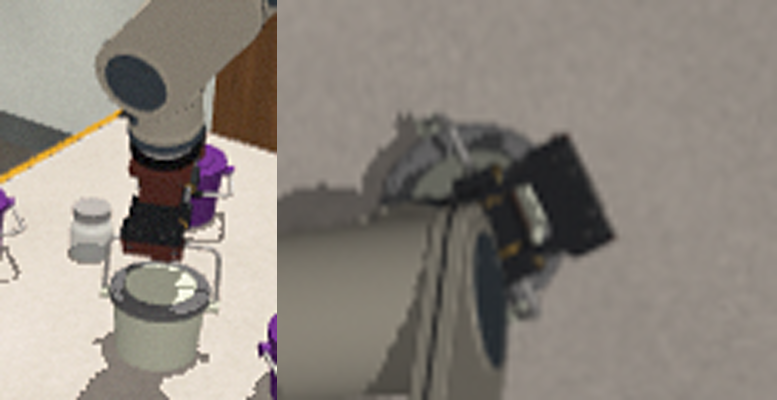

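The handle stands upright in the side crop, with its legs at (107,270) and (218,270) and the hand at the top. Next I go deeper and close.

```bash
cat >> h.py <<'E'
def favg(T=0.5):
    F=[]
    n=int(T/0.02)
    for _ in range(n):
        env.hold(0.02); F.append(env.read_state()["force"])
    return np.mean(F,0),np.std(F,0)/np.sqrt(n)
E
python3 - <<'E'
from h import *
r=np.radians
p,q=tcp_for(grip_pt(1.571),PYAW,r(110),62,-1)
print(env.move_l(p,rot=q,rate=50,f_stop=8), env.read_state()["time_s"])
print("empty",favg(0.5))
set_gripper(0)
s=env.read_state();print(s["time_s"],s["width"],s["tool_pos"]-p)
print("gripped",favg(0.3))
d=viewer.camera("side")
cv2.imwrite("pics/s4.png",cv2.resize(d[110:250,290:420],None,fx=4,fy=4,interpolation=cv2.INTER_CUBIC))
E
```

```text
False 9.5667
empty (array([0.159, 0.005, 0.128]), array([0.105, 0.096, 0.064]))
10.375 11.009845310363966 [ 0.066 -0.002  0.096]
gripped (array([-0.137,  0.291,  1.369]), array([0.1  , 0.084, 0.152]))
```

View pics/s4.png

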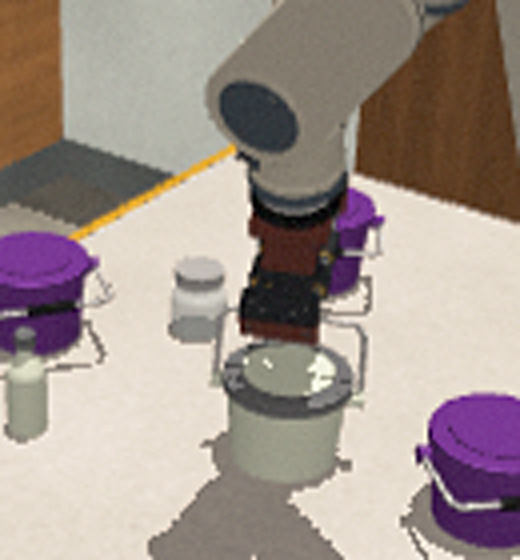

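```bash
python3 - <<'E'
from h import *
r=np.radians
s=env.read_state(); p0=s["tool_pos"]
env.move_l(p0+[0,0,25],rate=30)
F,e=favg(0.4); s=env.read_state(); print(s["time_s"],F,e,s["width"],s["tool_pos"]-p0)
env.move_l(p0+[0,0,185],rate=90)
c,n=np.cos(SYAW),np.sin(SYAW)
pt=np.array([SEAT[0]-130*c,SEAT[1]-130*n,320])
p,q=tcp_for(pt,SYAW,r(70),62,1)
env.move_l(p,rot=q,rate=110)
F,e=favg(0.8); s=env.read_state(); print(s["time_s"],F,e,s["width"],s["tool_pos"]-p)
d=viewer.camera("side");t=viewer.camera("top")
cv2.imwrite("pics/s5.png",cv2.resize(d[110:310,180:400],None,fx=3,fy=3,interpolation=cv2.INTER_CUBIC))
cv2.imwrite("pics/t5.png",cv2.resize(t[110:260,200:340],None,fx=4,fy=4,interpolation=cv2.INTER_CUBIC))
E
```

```text
11.9917 [-0.155  0.135 -4.506] [0.09  0.142 0.111] 11.155472332812526 [-0.027  0.004 24.879]
17.6167 [-0.22  -0.168 -4.444] [0.086 0.075 0.071] 11.001131455225803 [ 0.011 -0.01  -0.02 ]
```

View pics/s5.png

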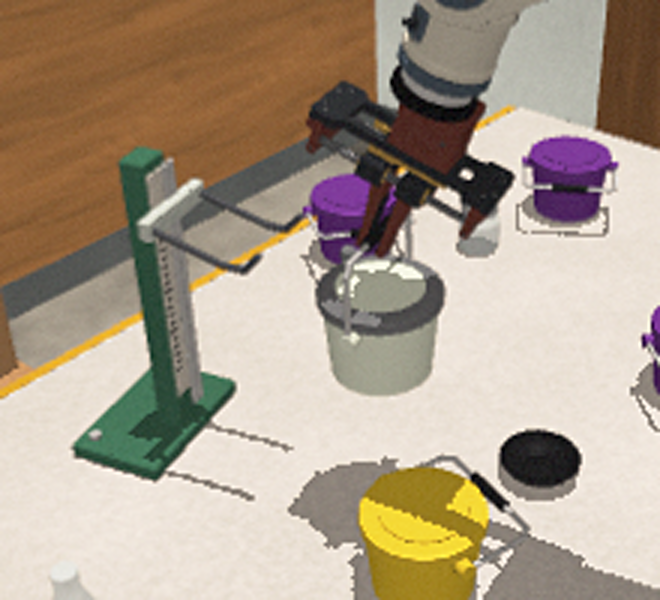

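View pics/t5.png

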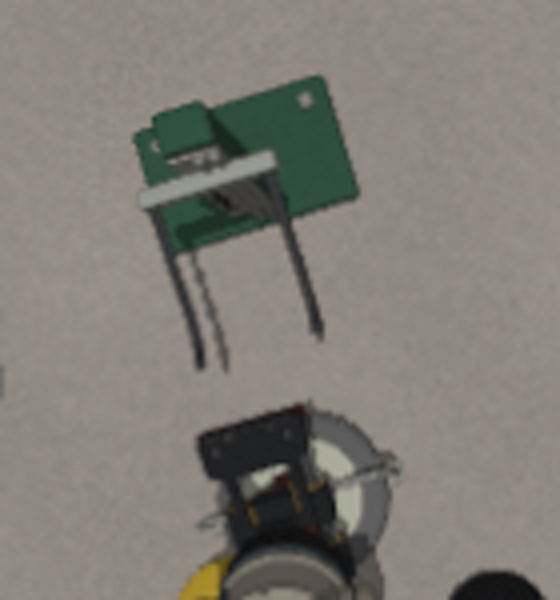

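The pail hangs level in the hand at about 4.5 N, so I expect about 57 mm of pull-down. In the top crop the bar runs from (210,520) to (395,470), square to and centred on the prongs, whose tips are at (200,365) and (318,335). Next I go in over the tips.

```bash
python3 - <<'E'
from h import *
r=np.radians
c,n=np.cos(SYAW),np.sin(SYAW)
for x,h,v in((-130,34,40),(0,34,60)):
    pt=np.array([SEAT[0]+x*c,SEAT[1]+x*n,275+h])
    p,q=tcp_for(pt,SYAW,r(70),62,1)
    print(env.move_l(p,rot=q,rate=v,f_stop=6))
F,e=favg(0.3); s=env.read_state(); print(s["time_s"],F,e,s["width"],s["tool_pos"]-p)
d=viewer.camera("side");t=viewer.camera("top")
cv2.imwrite("pics/s6.png",cv2.resize(d[110:260,200:350],None,fx=4,fy=4,interpolation=cv2.INTER_CUBIC))
cv2.imwrite("pics/t6.png",cv2.resize(t[110:260,200:340],None,fx=4,fy=4,interpolation=cv2.INTER_CUBIC))
E
```

```text
False
False
20.7083 [-0.031  0.011 -4.373] [0.133 0.171 0.103] 11.099587918003664 [-0.048 -0.005  0.022]
```

View pics/s6.png

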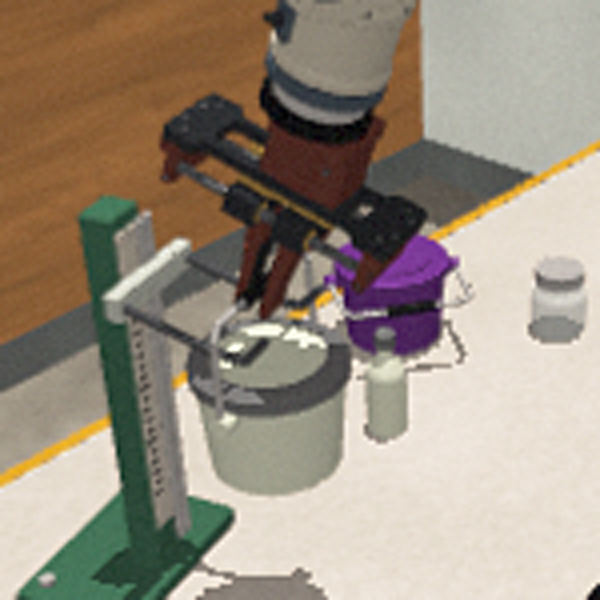

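View pics/t6.png

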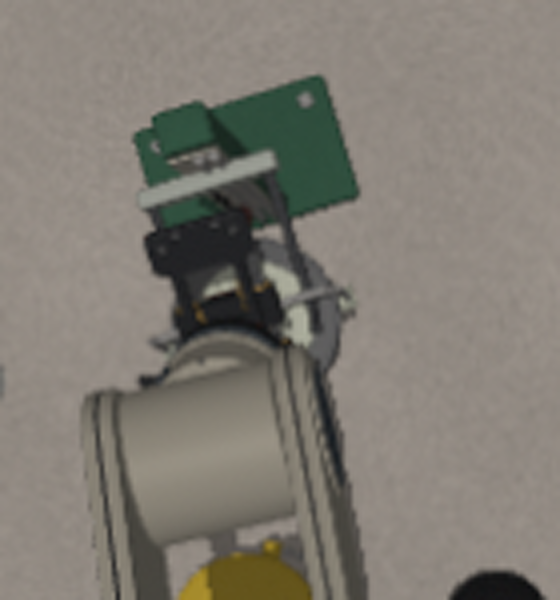

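The bare wire crosses the right prong at crop (310,295), about 27 mm behind its tip at (318,335), which is over the flat bottom. Next I ease down.

```bash
python3 - <<'E'
from h import *
p=env.read_state()["tool_pos"].copy(); p0=p.copy()
env.move_l(p0-[0,0,22],rate=30)
D=[];
for k in list(range(26,75,6)):
    env.move_l(p0-[0,0,k],rate=18); F,e=favg(0.3); D.append((k,F[2],e[2])); print(k,F,e[2])
    if F[2]>-1.2: break
print(env.read_state()["time_s"])
d=viewer.camera("side")
cv2.imwrite("pics/s7.png",cv2.resize(d[110:280,200:350],None,fx=3.5,fy=3.5,interpolation=cv2.INTER_CUBIC))
E
```

```text
26 [-0.028  0.037 -4.277] 0.09401631529269361
32 [-0.114 -0.061 -4.074] 0.10871340109101592
38 [-0.28  -0.074 -3.568] 0.10781374419395864
44 [ 0.089  0.048 -3.024] 0.09804421801518752
50 [ 0.551  0.12  -2.473] 0.12712797874737522
56 [ 0.489  0.351 -2.303] 0.12529267958690815
62 [ 0.651  0.382 -1.507] 0.1353779083958554
68 [ 0.458  0.132 -1.244] 0.1519508913636521
74 [ 0.722  0.266 -0.617] 0.0820636787622551
28.1833
```

View pics/s7.png

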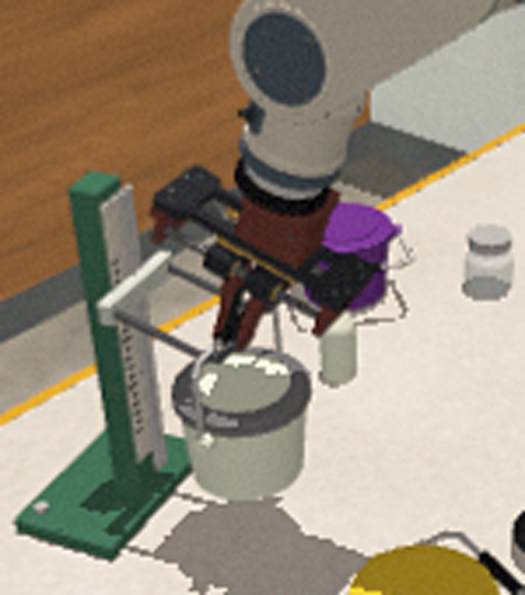

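The scale is taking the load at about 0.08 N/mm. There is a small sideways force of 0.7 N towards the column, which I will relieve while finishing the lowering.

```bash
python3 - <<'E'
from h import *
p=env.read_state()["tool_pos"].copy()
sx=np.array([np.cos(SYAW),np.sin(SYAW),0])
p=p-[0,0,5]; env.move_l(p,rate=12); F,e=favg(0.5); print(F,e[2])
for i in range(3):
    p=p+1.0*sx; env.move_l(p,rate=8); F,e=favg(0.5); print(i,F,F@sx,e)
    if F@sx<0.25: break
print(env.read_state()["time_s"],env.read_state()["tool_pos"])
E
```

```text
[ 0.687  0.254 -0.219] 0.10260976464183527
0 [-2.481 -0.58  -0.308] -2.546778657507493 [0.093 0.133 0.104]
29.9 [598.969 149.083 288.274]
```

```bash
python3 - <<'E'
from h import *
p=env.read_state()["tool_pos"].copy()
sx=np.array([np.cos(SYAW),np.sin(SYAW),0])
p=p-.75*sx; env.move_l(p,rate=8); F,e=favg(0.6); print(F,F@sx,e)
p=p-[0,0,1.5]; env.move_l(p,rate=8); F,e=favg(0.8); print(F,F@sx,e)
print(env.read_state()["time_s"],env.read_state()["tool_pos"])
E
```

```text
[ 1.348  0.657 -0.334] 1.4714929798427476 [0.166 0.095 0.072]
[ 2.756  0.898 -0.071] 2.894705725021702 [0.082 0.081 0.08 ]
31.6583 [598.273 148.893 286.808]
```

```bash
python3 - <<'E'
from h import *
sx=np.array([np.cos(SYAW),np.sin(SYAW),0])
F,e=favg(0.3); p=env.read_state()["tool_pos"].copy(); print(F@sx,F[2])
for i in range(6):
    p=p+np.clip(F@sx/9,-.5,.5)*sx; p[2]+=np.clip((F[2]-.1)/.09,-1.5,1.5)
    env.move_l(p,rate=8); F,e=favg(0.6); print(F@sx,F,e[2],env.read_state()["tool_pos"])
    if abs(F@sx)<.35 and abs(F[2]-.1)<.15: break
print(env.read_state()["time_s"])
E
```

```text
2.865640700481113 -0.11110618713640336
1.3511163950480876 [1.339 0.222 0.012] 0.09484690254668461 [598.434 148.916 285.18 ]
-0.7363819381758954 [-0.687 -0.282  0.035] 0.08653501063150583 [598.544 148.983 284.161]
-1.348263346079062 [-1.282 -0.426  0.071] 0.09963063738208251 [598.573 148.965 283.549]
-1.2669480886626314 [-1.198 -0.425 -0.035] 0.07076529545257525 [598.522 148.952 283.285]
-0.11420787414671152 [-0.122  0.016  0.423] 0.0991780081072147 [598.436 148.929 281.833]
0.7171321550389753 [0.658 0.316 0.359] 0.07918630685541 [598.383 148.913 283.263]
36.7083
```

```bash
python3 - <<'E'
from h import *
sx=np.array([np.cos(SYAW),np.sin(SYAW),0])
p=env.read_state()["tool_pos"].copy()+.07*sx+[0,0,.8]
env.move_l(p,rate=8); F,e=favg(1.0); print(F@sx,F,e[2],env.read_state()["tool_pos"],env.read_state()["time_s"])
d=viewer.camera("side");t=viewer.camera("top")
cv2.imwrite("pics/s8.png",np.hstack([cv2.resize(d[130:260,210:330],None,fx=3.3,fy=3.3,interpolation=cv2.INTER_CUBIC),cv2.resize(t[130:260,210:330],None,fx=3.3,fy=3.3,interpolation=cv2.INTER_CUBIC)]))
E
```

```text
0.5860300769969626 [0.536 0.264 0.118] 0.07769484666380296 [598.437 148.943 284.061] 37.8
```

View pics/s8.png

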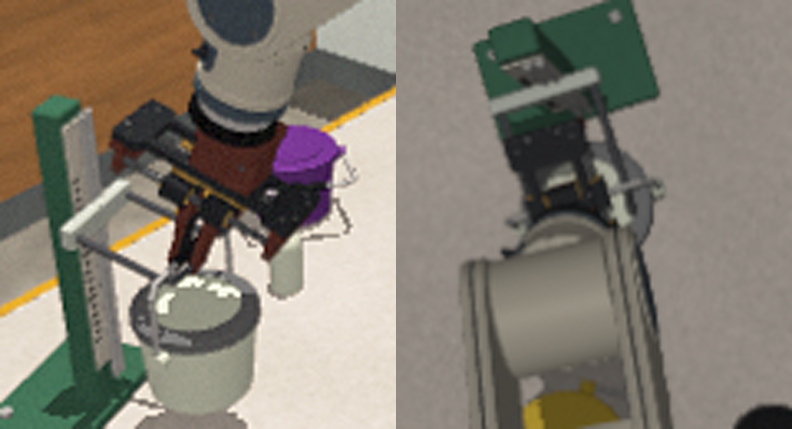

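The hook is well down, both prongs carry the wire, and the hand reads the empty value (Fz 0.12 N against 0.13 N empty). I let go.

```bash
python3 - <<'E'
from h import *
set_gripper(36)
F,e=favg(0.5); s=env.read_state(); print("released",F,e,s["width"],s["time_s"])
q,z=ori(SYAW,np.radians(70),1)
p=s["tool_pos"].copy()
env.move_l(p-50*z,rate=50); F,e=favg(.2); print(F)
d1=viewer.camera("side")
env.move_l(p-160*z,rate=100)
q2=env.read_state()["tool_pos"]; env.move_l(q2+[-100,-20,60],rate=120)
env.hold(0.5)
F,e=favg(0.5); print("empty",F,e)
d=viewer.camera("side");t=viewer.camera("top"); print(env.read_state()["time_s"])
c=lambda i:cv2.resize(i,None,fx=3.3,fy=3.3,interpolation=cv2.INTER_CUBIC)
cv2.imwrite("pics/s9.png",np.hstack([c(d1[130:270,210:325]),c(d[130:270,210:325])]))
cv2.imwrite("pics/t9.png",t)
cv2.imwrite("pics/f9.png",d)
E
```

```text
released [-0.187  0.054  0.04 ] [0.108 0.102 0.101] 36.134016295483214 38.9083
[-0.127  0.129 -0.143]
empty [-0.046  0.052  0.018] [0.107 0.081 0.108]
43.675
```

View pics/s9.png

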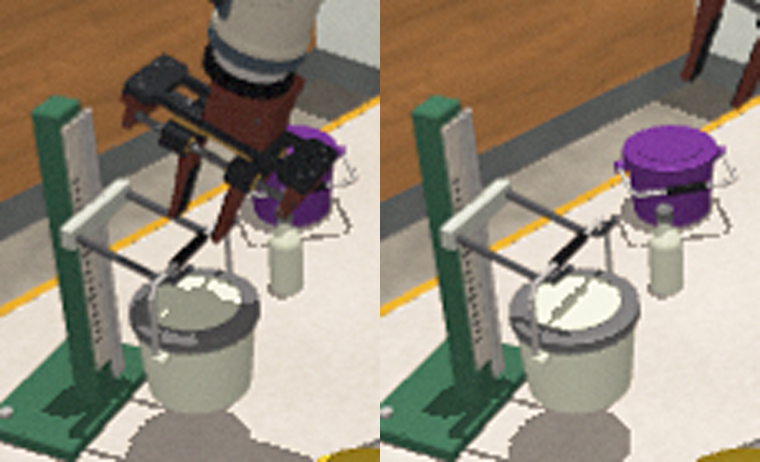

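View pics/t9.png

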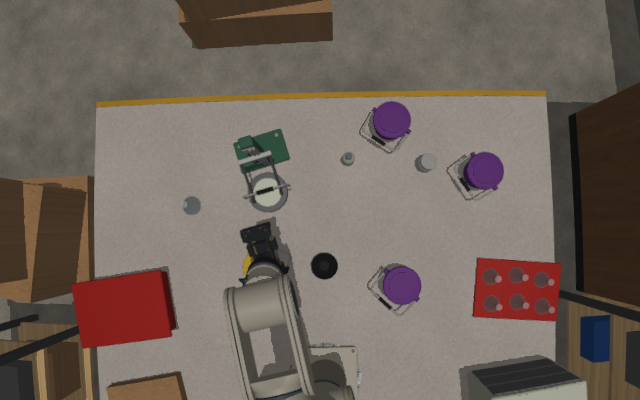

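The pail hangs level, with the wire across both prongs and the grip between them. The carriage did not visibly move between the two views. Glue (348,158), jar (427,162), dish (324,266) and flask (192,205) are where they were. I do one stillness check, then hand in.

```bash
python3 - <<'E'
from h import *
from station import workorder
a=viewer.camera("side");env.hold(0.6);b=viewer.camera("side")
df=cv2.absdiff(a,b)[130:270,210:325]
print(df.max(),(df.max(2)>25).sum(),env.read_state()["time_s"])
old=cv2.imread("pics/top0.png");t=viewer.camera("top")
for n,(x,y) in dict(glue=(348,158),jar=(427,162),dish=(324,266),flask=(192,205)).items():
    print(n,(cv2.absdiff(old,t)[y-15:y+15,x-15:x+15].max(2)>40).sum())
workorder.sign_off()
E
```

```text
18 0 44.375
glue 0
jar 0
dish 0
flask 0
the job is handed in; nothing more can be done
```

The white pail is hanging on the spring scale, its wire across both prongs and the grip between them. I handed the job in at about 44 s of the 72 s allowed.

**What I did:** I swung the handle upright with the pail on the bench, using the fingers as a loose cage. I then gripped it, lifted it and carried it in over the hook tips. I eased its weight (about 4.5 N) onto the scale over roughly 55 mm. I let go when the hand read 0.12 N vertically, against 0.13 N measured empty.

**Last checks:**
- **At rest:** two pictures taken about 0.6 s apart showed no motion, and the hook did not visibly move between the pictures taken after I let go.
- **Bystanders:** the top picture shows no change at the glue, jar, dish or flask.
- **Gripper:** it is clear of everything, with its force reading about zero.

**What did not go smoothly:**
- **Sideways force:** friction between the wire and the prongs gave up to 2.9 N sideways in the hand as I finished lowering. It was about 0.6 N when I let go.
- **Hook overshoot:** while balancing the force I pushed the hook 1–2 mm too far down and brought it back before letting go.
- **Hook speed:** I had no direct reading of it. I can only infer that it stayed low, from lowering at 18 mm/s or less once the pail was on the hook and from the pictures.

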